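# Empty the bar's cork bin: tip in the last corks, rock the jammed liner free and hold it

## Task

Tip the four corks from the steel scoop into the bin's steel liner, and set the scoop back down level on the worktop. The liner is jammed in its wooden shell and a straight pull only brings the shell up with it, so take it by the bridge handle and rock it side to side until it works free, then lift it right out with all four corks in it; the shell must stay standing on the worktop all the while, and no glass or jigger may be knocked over. Finish still holding the liner level and still, just clear above the shell's mouth (bottom a few centimetres above the rim): do not put it down.

Things in the scene. Friction and masses are not known exactly. Their poses are not given: they have to be found in the camera images.
- shell: Shell of the cork bin: open walnut box, 150 x 190 mm at its plinth, 132 (x) x 172 (y) mm above it, 92 mm high, walls 10 mm, mouth 112 x 152 mm; 1.5 kg, standing loose. Origin: centre of its underside, on the worktop; z up. The liner stands in its middle, axes parallel. Straight pulls lift the shell too: the clamping pads' drag on the liner (16 to 25 N) exceeds the shell's weight.
- shell_rim (a point): Centre of the shell's mouth at the height of its rim, 92 mm above the shell's underside; axes those of the shell. Behind the work on the left the brass post of the glass rack rises from about x = 0.65, y = 0.30 m: when tipping over the bin, lean the hand away from it (pouring towards -y does).
- shell_pads (a point): Middle of four sprung rubber pads inside the shell, 76 mm above its underside: 14 mm wide, 20 mm high, on the -x and +x walls at y = -34 and +34 mm. Rock the liner about the x axis through this point, some 0.12 rad each way (room for 0.17): one end slips up, the other down, the shell stays put. Let it rise by 10 to 15 mm per radian swung meanwhile; over 25 lifts the shell.
- liner: Steel liner tub: 90 (x) x 116 (y) mm, inside 84 x 110 mm; its collar, 100 mm wide in x, from 46 mm above its underside to the rim, is clamped by the pads. Rim 93 mm above its underside, open on top; 0.35 kg. Origin: centre of its underside, at the start 18 mm above the worktop; z up. Free of the pads after rising 22 mm (24 if tilted), clear of the shell's rim after 74 mm.
- liner_grip (a point): Middle of the liner's bridge handle over the mouth: flat wooden bar along the liner's x, 100 mm long, 10 mm thick (y), 22 mm high (z), centred 128 mm above the liner's underside and 35 mm above its rim (24 mm clear below the bar); pinch it across y from above. Axes those of the liner.
- scoop: Steel scoop with four corks in it: flat floor 104 mm long (x), 54 mm wide inside (y), 3 mm thick; side and back walls 24 to 26 mm high; front lip (+x end) turned up by 0.26 rad, so corks stay in until it is tipped lip-down by more than that. 60 mm wide, 161 mm long overall, 0.2 kg. Origin: centre of the flat floor's underside, on the worktop; x points to the lip, z up.
- scoop_grip (a point): Grip of the scoop: upright wooden block behind the back wall, 26 mm (x) by 18 mm (y), from 4 to 62 mm above the scoop's underside; pinch it across the scoop's y from above. This point lies on its axis, 72 mm behind the scoop's origin (-x) and 42 mm above the underside. Axes those of the scoop.
- scoop_lip (a point): Middle of the scoop's pouring edge, 77 mm ahead (+x) of the scoop's origin and 10 mm above its underside; axes those of the scoop.
- cork0: Wine cork 1 of 4: cylinder 24 mm in diameter, 44 mm long, 15 g; lies across the scoop at the start, side by side with the others. Origin: its centre; its axis is its y.
- cork1: Wine cork 2 of 4: cylinder 24 mm in diameter, 44 mm long, 15 g; lies across the scoop at the start, side by side with the others. Origin: its centre; its axis is its y.
- cork2: Wine cork 3 of 4: cylinder 24 mm in diameter, 44 mm long, 15 g; lies across the scoop at the start, side by side with the others. Origin: its centre; its axis is its y.
- cork3: Wine cork 4 of 4: cylinder 24 mm in diameter, 44 mm long, 15 g; lies across the scoop at the start, side by side with the others. Origin: its centre; its axis is its y.
- jigger: Steel double jigger, 43 mm wide, 88 mm high, standing loose behind the work. Origin: centre of its underside; z up.
- highball: Clear highball glass, 69 mm wide, 154 mm high, standing loose behind the work. Origin: centre of its underside; z up.

How it is judged:
By the outcome, as a careful person would: the job done as asked, in the order asked, and still so for the second after the job is handed in, while the arm keeps its last pose, push and grip.
It also fails if it takes over 72 s, if anything falls off the work surface, if the arm or the gripper's body presses on something with over 40 N, if the wrist force passes 120 N, or if a joint passes its speed limit or range.

## Robot

A 6-joint arm with a two-finger parallel gripper is mounted at the origin on a cart in front of the work surface, level with it; the furniture and walls round the work are solid. World frame = base frame: x ahead of the robot, y to its left, z up, the work surface at z = 0. Lengths are in m, angles in rad, forces in N, time in s.
With the tool pointing down it reaches from about 0.3 to 0.875 m from the base axis. Payload 6.4 kg.
Tool frame: the origin (TCP) lies at the very end of the fingers, on their centre line; the grasp point (between the pads) lies 19 mm behind it; z points along the fingers, y is the line along which they close (so a half turn about z gives the same grasp; the last joint's range is limited). The gripper opens to 85 mm and grips with 20 to 120 N. Pads are 22 mm wide; open, the fingers measure 114 mm over their backs; the gripper's body (76 mm by 85 mm) begins 54 mm behind the grasp point. The pads swing forward as they close: fully open they stand 13 mm farther back than shut.
Start: joints at [1.134, 0.181, 1.607, -0, 1.354, -0.206], TCP at [0.132, 0.56, 0.201] pointing down, gripper open.
Joint ranges: [-2.99, 2.99], [-0.89, 2.07], [0.3, 2.58], [-1.14, 4.28], [0, 2.63], [-3.12, 3.12]. Speed limits (rad/s): [2.57, 2.57, 3.01, 3.14, 3.14, 3.14].

## Interface

Orientations are given as a unit quaternion [w, x, y, z].
In Python, from bench import ctrl gives the robot as it stands.
- The arm moves only by the tool jog_arm, never from a script. Its argument "series" is a list that holds one entry, the list of rows, each a list of 7 numbers: the shift along the tool's x, y, z in mm, then the turn, a rotation vector about the tool's x, y, z in rad, then the finger opening in mm, from 0 to 85.4. In form: [[[tx, ty, tz, rx, ry, rz, gripper], ...]]. A call has exactly 10 rows; each row shifts and turns the commanded pose from where the row before left it, along the tool's axes as they then stand; what a row does not reach is not made up. A row lasts 1/10 s, in which the tool goes at most 50 mm and 8.59 degrees, less where a joint would pass 70% of its speed; a pose out of reach is approached as far as the arm can. A call with a gripper value outside its range is refused whole. The fingers move at their own pace and stop on an object; the grip force is fixed at half the most. Time passes only in rows, so rows that do not move let the fingers close, or fill a call up. It gives the time, the measured TCP pose, the force, the opening and the grip force at its end, in the units of the state.
- ctrl.get_obs(): the state, without advancing time (a new reading comes with each control period).
- ctrl.camera(name): name is "scene" or "top" or "wrist"; returns a dict with "frame" (400x640x3 uint8, blue, green, red), "z_map" (400x640 float32, m along the optical axis (not along the pixel's ray), 0 where there is no reading), "fx", "fy", "cx", "cy" (pixels), "xyz" and "rotation" of the camera in the world. Camera axes: x right, y down, z forward; pixel columns grow to the right and rows downward; lengths in m; the calibration is good to about 2 mm. A picture is of the moment at which its call begins.
- ctrl.hand_in(): hands the job in; it is judged then, once.
The state is a dict: "time_s": time; "q": joint angles; "dq": joint speeds; "joint_efforts": joint torques, N m; "eef_pos": TCP position; "eef_rot": TCP orientation; "wrist_force": force on the tool from outside, world axes, zero at the start; "torque": the same for the moment, N m; "opening": opening from 0.0 (shut) to 1.0 (fully open); "grasp_force": force on a finger pad.
Only numpy, scipy, OpenCV 4.12 (cv2) and the standard library are available. Lean on these libraries where they do the work, as an engineer would, in place of code of your own. Each camera call takes 0.05 s, during which the arm holds its last target. There are 200 camera calls.

## Working session

There is one attempt and no reset: what is moved stays moved. The work goes in short steps, Python scripts to look and compute and a tool call to move; the robot and the scene stay as the last step left them, time stands still between calls to the robot, and variables do not carry over. Pictures are saved under pics/ and viewed, at most 10 in all, crops included, and the job is handed in when it is done.

Besides the shell and the picture viewer there is one more tool, called after ">>>" as name(argument=value, ...), one argument or row to a line, values as JSON. jog_arm: Moves the arm, as the interface text tells. Its arguments: {"type":"object","properties":{"series":{"type":"array"}},"required":["series"]}

```bash
mkdir -p pics; ls; cat > h.py <<'E'
import numpy as np, cv2
from bench import ctrl
def shot(n, save=None):
    c=ctrl.camera(n)
    np.savez('/tmp/%s.npz'%n, **{k:np.asarray(v) for k,v in c.items()})
    if save: cv2.imwrite('pics/'+save, c['frame'])
    return c
def load(n): return dict(np.load('/tmp/%s.npz'%n))
def R(c):
    r=np.asarray(c['rotation'],float)
    if r.shape==(3,3): return r
    from scipy.spatial.transform import Rotation as Ro
    return Ro.from_quat(np.r_[r[1:],r[0]]).as_matrix()
def cloud(c):
    v,u=np.mgrid[0:400,0:640]; z=c['z_map']
    p=np.stack([(u-c['cx'])/c['fx']*z,(v-c['cy'])/c['fy']*z,z],-1)
    return p@R(c).T+np.asarray(c['xyz'])
E
python3 - <<'E'
from h import *
print(ctrl.get_obs())
for n in('scene','top'):
    c=shot(n,n+'0.png'); print(n,c['xyz'],c['rotation'],c['fx'])
E
```

```text
pics
{'time_s': 0.0, 'q': array([ 1.13368580e+00,  1.81539546e-01,  1.60801664e+00,  1.55286743e-05,
        1.35381126e+00, -2.06320512e-01]), 'dq': array([-0.00111718,  0.00080673,  0.00202768, -0.00072824, -0.00062604,
       -0.00010485]), 'joint_efforts': array([ 7.63193402e-04, -4.44862640e+01, -3.51348317e+01,  8.31803703e-06,
        8.86274676e-03, -6.24953401e-06]), 'eef_pos': array([0.13125418, 0.55919126, 0.20048088]), 'eef_rot': array([-2.87782024e-04,  1.15140702e-01,  9.93348796e-01, -8.39471835e-04]), 'wrist_force': array([-0.35809333,  0.19636834,  0.32311355]), 'torque': array([ 0.01275628, -0.01869873,  0.06218258]), 'grasp_force': 0.0, 'opening': 1.0001754729275978}
scene [ 0.29819268 -0.57732762  0.78881993] [-0.36412081  0.90405853 -0.20691714  0.08532   ] 477.03334962687273
top [0.44183628 0.00749671 1.04525167] [-0.05314005  0.71155231 -0.6978436   0.06231971] 509.1493952301715
```

View pics/scene0.png

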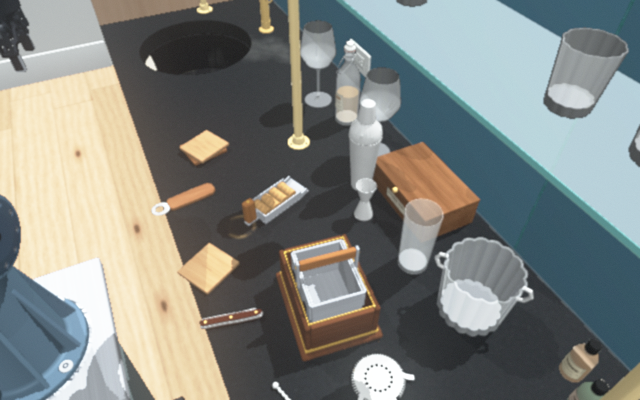

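View pics/top0.png

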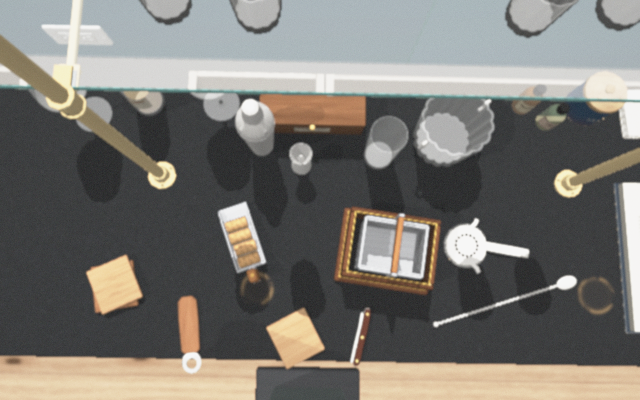

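The scene view shows the scoop (~275,200) with its grip at the left end and the bin at ~(325,285). The top view shows the scoop grip at ~(254,275) with its lip at ~(232,206), the bin at ~(388,248) and the handle bar at ~(398,243).

```bash
python3 - <<'E'
from h import *
def rect(p,t):
    r=cv2.minAreaRect((p[:,:2]*1000).astype(np.float32)); print(t,len(p),'c',np.round(r[0],1),'sz',np.round(r[1],1),'ang',round(r[2],1),'z',np.round(np.percentile(p[:,2],[2,50,98]),4),'mean',np.round(p.mean(0),4))
for n in('top','scene'):
    c=load(n); P=cloud(c); Q=P.reshape(-1,3); x,y,z=Q.T; ok=c['z_map'].ravel()>0
    tab=Q[ok&(abs(x-.45)<.03)&(abs(y-.05)<.03)]; print(n,'table z',np.median(tab[:,2]))
    box=ok&(abs(x-.45)<.16)&(y>-.27)&(y<0.01)
    rect(Q[box&(z>.148)&(z<.165)],'bar')
    rect(Q[box&(z>.084)&(z<.099)],'shellrim')
    rect(Q[box&(z>.105)&(z<.118)],'linerrim')
    rect(Q[box&(z>.006)&(z<.2)],'all')
    b=ok&(x>.33)&(x<.56)&(y>.07)&(y<.23)
    rect(Q[b&(z>.052)&(z<.08)],'grip')
    rect(Q[b&(z>.005)&(z<.048)],'scoop')
    print(np.round(P[275,254] if n=='top' else P[210,250],3))
    for t,(a,b2,c2,d) in {'jig':(.5,.75,.0,.13),'hb':(.5,.75,-.15,-.02)}.items():
        m=ok&(x>a)&(x<b2)&(y>c2)&(y<d)&(z>.01); 
        if m.any(): rect(Q[m],t)
E
```

```text
top table z -8.297427612125041e-05
bar 381 c [ 519.1 -149.5] sz [ 10.7 109.7] ang 82.0 z [0.1496 0.1562 0.1598] mean [ 0.5186 -0.1489  0.1559]
shellrim 1841 c [ 520.3 -149.9] sz [172.4 132.4] ang 82.1 z [0.0847 0.0916 0.0964] mean [ 0.5177 -0.152   0.0914]
linerrim 806 c [ 519.2 -149.6] sz [120.  108.2] ang 82.2 z [0.1064 0.1119 0.1159] mean [ 0.5196 -0.1516  0.1118]
all 8395 c [ 443.6 -136.8] sz [277.8 308. ] ang 83.8 z [0.0077 0.0388 0.1565] mean [ 0.4961 -0.1354  0.0576]
grip 124 c [464.6 113.3] sz [25.4 18.1] ang 20.6 z [0.0527 0.0604 0.0644] mean [0.4647 0.1127 0.0602]
scoop 1447 c [446.  151.9] sz [228.8 159.7] ang 1.0 z [0.0054 0.0229 0.0295] mean [0.4891 0.1404 0.02  ]
[0.464 0.109 0.064]
jig 7782 c [625.  65.] sz [250. 130.] ang 0.0 z [0.0213 0.4418 0.4445] mean [0.7071 0.0714 0.3503]
hb 8789 c [625. -85.] sz [250. 130.] ang 0.0 z [0.0139 0.4414 0.4442] mean [ 0.6663 -0.0943  0.2992]
scene table z 0.00048536101577417723
bar 491 c [ 519.3 -149.8] sz [ 13.3 110.9] ang 82.0 z [0.1484 0.1563 0.1594] mean [ 0.518  -0.1514  0.1553]
shellrim 2335 c [ 519.7 -149.6] sz [173.8 132.7] ang 82.1 z [0.0848 0.0922 0.0977] mean [ 0.5103 -0.166   0.0918]
linerrim 905 c [ 519.1 -149.2] sz [121.8 109. ] ang 81.6 z [0.1055 0.112  0.1156] mean [ 0.519  -0.1536  0.1115]
all 10332 c [ 440.4 -134.2] sz [279.5 300.5] ang 85.4 z [0.0084 0.0687 0.1567] mean [ 0.4936 -0.1607  0.0652]
grip 104 c [464.4 112.3] sz [26.3 18.9] ang 18.5 z [0.0524 0.0607 0.0644] mean [0.4635 0.11   0.0598]
scoop 1244 c [446.3 152.6] sz [228.5 159.5] ang 1.4 z [0.0057 0.0225 0.0414] mean [0.4894 0.1318 0.0207]
[0.465 0.105 0.043]
jig 4287 c [625.   65.1] sz [129.6 249.9] ang 89.9 z [0.0146 0.1754 0.4442] mean [0.6994 0.0724 0.23  ]
hb 5707 c [625.1 -85. ] sz [130.  249.9] ang 90.0 z [0.0256 0.1377 0.4442] mean [ 0.6492 -0.1029  0.2401]
```

```bash
python3 - <<'E'
from h import *
c=load('top'); f=c['frame']
a=cv2.resize(f[190:310,205:285],None,fx=5,fy=5,interpolation=cv2.INTER_CUBIC)[:600]
b=cv2.resize(f[190:310,325:455],None,fx=3,fy=3,interpolation=cv2.INTER_CUBIC)
b=cv2.copyMakeBorder(b,0,240,0,0,cv2.BORDER_CONSTANT)
cv2.imwrite('pics/crop.png',np.hstack([a,b])); print(a.shape,b.shape)
E
```

```text
(600, 400, 3) (600, 390, 3)
```

View pics/crop.png

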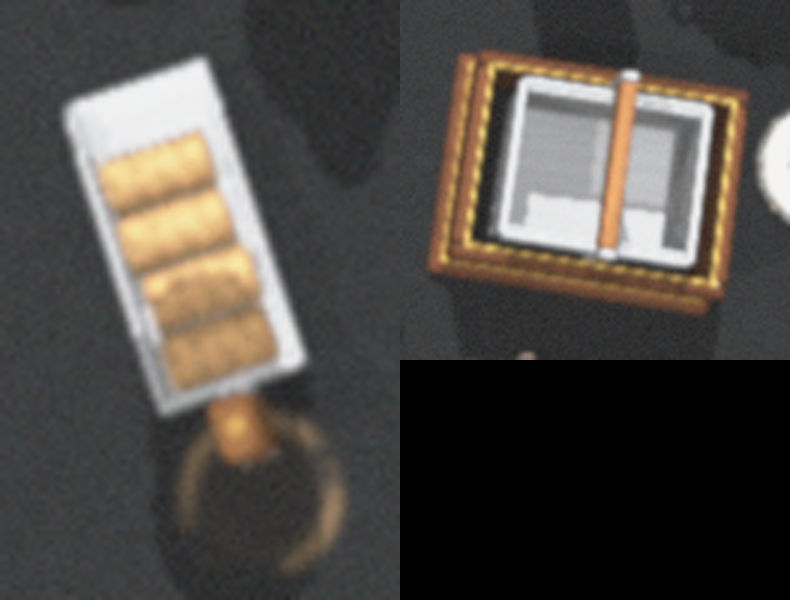

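The crop shows the scoop's side edge from (305,365) to (207,58), giving a yaw of about 18°. The bar runs from (630,75) to (607,250), with the handle's x axis at about -8°. The heights of the rim, bar and grip match the given sizes.

```bash
cat >> h.py <<'E'
from scipy.spatial.transform import Rotation as Ro
def tool():
    o=ctrl.get_obs(); q=o['eef_rot']; return np.array(o['eef_pos']),Ro.from_quat(np.r_[q[1:],q[0]]),o
def delta(p,r,p0=None,r0=None):
    "delta in tool frame: mm, rotvec"
    if p0 is None: p0,r0,_=tool()
    d=r0.inv().apply((np.array(p)-p0)*1000); w=(r0.inv()*r).as_rotvec()
    return np.round(d,1),np.round(w,4)
def down(a):
    "tool down, tool y at world angle a (deg)"
    a=np.radians(a); y=np.array([np.cos(a),np.sin(a),0]); z=np.array([0,0,-1.]); return Ro.from_matrix(np.c_[np.cross(y,z),y,z])
E
python3 - <<'E'
from h import *
for n in('top','scene'):
    c=load(n); Q=cloud(c).reshape(-1,3); x,y,z=Q.T
    g=np.array([.4645,.1128])
    a=np.radians(18.5); u=(x-g[0])*np.cos(a)+(y-g[1])*np.sin(a); v=-(x-g[0])*np.sin(a)+(y-g[1])*np.cos(a)
    m=(c['z_map'].ravel()>0)&(u>12)&(u<170)&(abs(v)<45)&(z>.006)&(z<.05)
    m=(c['z_map'].ravel()>0)&(u>.012)&(u<.170)&(abs(v)<.045)&(z>.008)&(z<.05)
    print(n,cv2.minAreaRect((Q[m][:,:2]*1000).astype(np.float32)))
    # corks centroids
    k=m&(z>.018)&(abs(v)<.018); 
    pc=Q[k]; w,V=np.linalg.eigh(np.cov(pc[:,:2].T)); d=V[:,1]; print(np.degrees(np.arctan2(d[1],d[0]))%180, pc.mean(0))
    # jigger/highball/post at slices
    for t,b in {'jig':(.56,.72,-.0,.1,.07,.095),'hb':(.56,.75,-.16,-.02,.12,.16)}.items():
        mm=(x>b[0])&(x<b[1])&(y>b[2])&(y<b[3])&(z>b[4])&(z<b[5]); print(t,mm.sum(), cv2.minAreaRect((Q[mm][:,:2]*1000).astype(np.float32)) if mm.any() else '')
p0,r0,o=tool()
print(delta([.4645,.1128,.15],down(108.5)))
print(delta([.4645,.1128,.15],r0))
E
```

```text
top ((540.1395263671875, 141.3965301513672), (138.02072143554688, 60.423789978027344), 20.368074417114258)
19.16346414384884 [0.52936278 0.13482146 0.02448275]
jig 229 ((710.1071166992188, 48.56035232543945), (93.5697021484375, 42.939998626708984), 63.341514587402344)
hb 342 ((655.1373291015625, -130.62530517578125), (189.5499267578125, 58.447105407714844), 0.0012821541167795658)
scene ((540.3499145507812, 142.31423950195312), (137.36595153808594, 66.05132293701172), 19.830381393432617)
19.6013538160432 [0.52846906 0.13311948 0.02468166]
jig 298 ((708.6787719726562, 48.58549499511719), (95.20152282714844, 40.930206298828125), 64.54590606689453)
hb 646 ((655.0773315429688, -130.92532348632812), (190.0845489501953, 58.731143951416016), 0.7161981463432312)
(array([-426.5, -358.3,   51. ]), array([-0.0014, -0.0007, -0.5537]))
(array([-426.5, -358.3,   51. ]), array([0., 0., 0.]))
```

>>> jog_arm(
  series=[
    [[-13,-11,0,0,0,0,85],[-26,-21,0,0,0,0,85],[-34,-29,0,0,0,0,85],[-34,-29,0,0,0,0,85],[-34,-29,0,0,0,0,85],[-34,-29,0,0,0,0,85],[-34,-29,0,0,0,0,85],[-34,-29,0,0,0,0,85],[-34,-29,0,0,0,0,85],[-21,-18,0,0,0,0,85]],
  ],
)

```text
time_s: 1.1
eef_pos: [0.3649, 0.2421, 0.2013]
eef_rot: [0.0, 0.116, 0.993, -0.0]
wrist_force: [0.7, -0.2, -0.2]
opening: 0.999
grasp_force: 0.0
```

>>> jog_arm(
  series=[
    [[-26,-21,0,0,0,0,85],[-26,-21,0,0,0,0,85],[-26,-21,0,0,0,0,85],[-24,-20,0,0,0,0,85],[-17,-14,0,0,0,0,85],[-9.5,-8.3,0,0,0,0,85],[0,0,12,0,0,-0.145,85],[0,0,16,0,0,-0.145,85],[0,0,16,0,0,-0.145,85],[0,0,12,0,0,-0.145,85]],
  ],
)

```text
time_s: 2.1
eef_pos: [0.4636, 0.1133, 0.1442]
eef_rot: [-0.001, -0.177, 0.984, 0.0]
wrist_force: [-0.1, -0.3, -0.1]
opening: 0.998
grasp_force: 0.0
```

```bash
python3 - <<'E'
from h import *
p,r,o=tool(); print(p,o['q'],o['time_s'],r.as_matrix().round(3).tolist())
print(delta([.4645,.1128,.024],down(110)))
c=shot('wrist','w1.png'); P=cloud(c); Q=P.reshape(-1,3); x,y,z=Q.T
m=(z>.052)&(z<.07)&(abs(x-.46)<.05)&(abs(y-.11)<.05)
print(m.sum(), cv2.minAreaRect((Q[m][:,:2]*1000).astype(np.float32)) if m.any() else '', Q[m].mean(0))
E
```

```text
[0.4635951  0.11332242 0.14421273] [-9.69939429e-03  2.28501536e-02  1.90177422e+00  4.15863540e-05
  1.21852013e+00 -1.93590277e+00] 2.1 [[-0.938, -0.348, -0.002], [-0.348, 0.938, 0.0], [0.001, 0.001, -1.0]]
(array([ -0.8,  -0.9, 120.2]), array([ 0.0006, -0.0014,  0.0063]))
711 ((465.0933532714844, 113.79238891601562), (25.2880916595459, 17.814250946044922), 21.29366683959961) [0.4641759  0.11364179 0.05961464]
```

>>> jog_arm(
  series=[
    [[-1,-0.5,8,0,0,0,70],[0,0,16,0,0,0,60],[0,0,18,0,0,0,60],[0,0,18,0,0,0,60],[0,0,18,0,0,0,60],[0,0,16,0,0,0,60],[0,0,13,0,0,0,60],[0,0,8,0,0,0,60],[0,0,4,0,0,0,60],[0,0,1,0,0,0,40]],
  ],
)

```text
time_s: 3.15
eef_pos: [0.4659, 0.1133, 0.0253]
eef_rot: [-0.0, -0.173, 0.985, 0.0]
wrist_force: [-0.7, 1.0, 0.4]
opening: 0.547
grasp_force: 0.0
```

>>> jog_arm(
  series=[
    [[0,0,0,0,0,0,0],[0,0,0,0,0,0,0],[0,0,0,0,0,0,0],[0,0,0,0,0,0,0],[0,0,0,0,0,0,0],[0,0,0,0,0,0,0],[0,0,0,0,0,0,0],[0,0,0,0,0,0,0],[0,0,-3,0,0,0,0],[0,0,-7,0,0,0,0]],
  ],
)

```text
time_s: 4.15
eef_pos: [0.4646, 0.1131, 0.0348]
eef_rot: [-0.001, -0.174, 0.985, 0.0]
wrist_force: [-0.7, 0.2, -2.3]
opening: 0.183
grasp_force: 58.6
```

```bash
python3 - <<'E'
from h import *
p,r,o=tool(); print(p,o['opening']*85.4,o['grasp_force'],o['wrist_force'],o['torque'])
Lx=Ro.from_euler('z',-8,degrees=True); C=np.array([.5193,-.1495,0])
# scoop frame: x fwd, z up ; tool held: tool -x? print tool x vs scoop x
sx=np.array([np.cos(np.radians(20.5)),np.sin(np.radians(20.5)),0]); print('tool x . scoop x',r.apply([1,0,0])@sx)
# target: scoop yaw -98, tilt th ; lip at liner-frame (0,ly,lz)
def pose(th,lip,yaw=-98):
    S=Ro.from_euler('z',yaw,degrees=True)*Ro.from_euler('y',th)   # scoop rot (lip down for +th)
    T=S*Ro.from_matrix(np.c_[[-1,0,0],[0,1,0],[0,0,-1.]])
    tcp=np.array(lip)+S.apply(np.array([-.149,0,.032-.019]))
    return tcp,T
for th,l in((0,(0,.060,.20)),(.0,(0,.045,.165)),(.3,(0,.045,.145)),(.5,(0,.045,.14)),(.7,(0,.045,.14)),(.9,(0,.045,.14))):
    t,T=pose(th,C+Lx.apply(l)); print(th,t.round(4),'hand axis',T.apply([0,0,-1]).round(2))
E
```

```text
[0.46459726 0.113139   0.03475119] 15.655492515465859 58.63039791584015 [-0.66821235  0.20782919 -2.26017586] [-0.03512549  0.13974436  0.01135032]
tool x . scoop x -0.9999589682764694
0 [0.5484 0.0575 0.213 ] hand axis [0. 0. 1.]
0.0 [0.5463 0.0426 0.178 ] hand axis [0. 0. 1.]
0.3 [0.5448 0.0322 0.2015] hand axis [-0.04 -0.29  0.96]
0.5 [0.5429 0.0184 0.2228] hand axis [-0.07 -0.47  0.88]
0.7 [ 5.403e-01 -4.000e-04  2.459e-01] hand axis [-0.09 -0.64  0.76]
0.9 [ 0.537  -0.0233  0.2648] hand axis [-0.11 -0.78  0.62]
```

>>> jog_arm(
  series=[
    [[0,0,-8,0,0,0,0],[0,0,-16,0,0,0,0],[0,0,-22,0,0,0.05,0],[0,0,-24,0,0,0.1,0],[0,0,-24,0,0,0.12,0],[0,0,-24,0,0,0.12,0],[0,0,-22,0,0,0.12,0],[0,0,-18,0,0,0.12,0],[0,0,-14,0,0,0.12,0],[0,0,-8,0,0,0.12,0]],
  ],
)

```text
time_s: 5.15
eef_pos: [0.4662, 0.1132, 0.2173]
eef_rot: [0.001, 0.26, 0.966, 0.0]
wrist_force: [-0.2, 0.0, -2.1]
opening: 0.184
grasp_force: 58.7
```

>>> jog_arm(
  series=[
    [[0,0,0,0,0,0.13,0],[0,0,0,0,0,0.14,0],[0,0,0,0,0,0.14,0],[0,0,0,0,0,0.14,0],[0,0,0,0,0,0.14,0],[0,0,0,0,0,0.14,0],[0,0,0,0,0,0.14,0],[0,0,0,0,0,0.12,0],[0,0,0,0,0,0.07,0],[0,0,0,0,0,0.04,0]],
  ],
)

```text
time_s: 6.15
eef_pos: [0.4656, 0.1133, 0.2157]
eef_rot: [-0.0, 0.759, 0.651, 0.0]
wrist_force: [-0.5, 0.3, -2.7]
opening: 0.185
grasp_force: 58.7
```

```bash
cat >> h.py <<'E'
Lx=Ro.from_euler('z',-8,degrees=True); C=np.array([.5193,-.1495,0])
def pose(th,lip,yaw=-98):
    S=Ro.from_euler('z',yaw,degrees=True)*Ro.from_euler('y',th)
    T=S*Ro.from_matrix(np.c_[[-1,0,0],[0,1,0],[0,0,-1.]])
    return C+Lx.apply(lip)+S.apply(np.array([-.149,0,.032-.019])),T
E
python3 - <<'E'
from h import *
p,r,o=tool(); print(p,o['q'],o['time_s'])
t,T=pose(0,(0,.060,.19)); print(t,delta(t,T))
shot('scene','s2.png')
E
```

```text
[0.46559106 0.11330049 0.21573396] [-9.77888789e-03 -5.16897311e-02  1.82345024e+00  1.40339342e-04
  1.36976689e+00  1.42910124e-01] 6.15
[0.54838718 0.05746603 0.203     ] (array([-42.6,  90.3,  12.7]), array([ 0.    , -0.0001, -0.0131]))
```

View pics/s2.png

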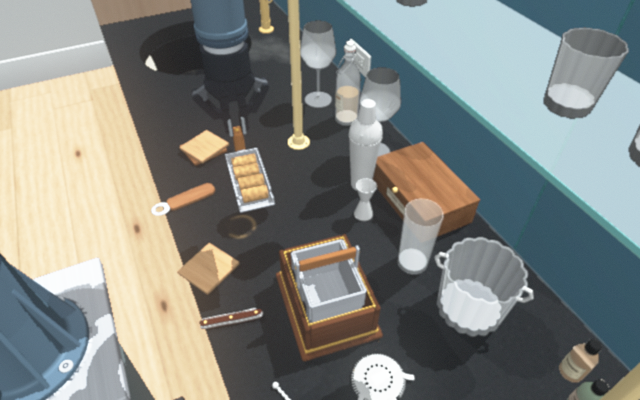

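The scoop is held level at ~(250,180) with four corks in it. Its lip points at the bin.

>>> jog_arm(
  series=[
    [[-2,4,0,0,0,0,0],[-4,9,0,0,0,0,0],[-6,12,0,0,0,0,0],[-6,13,0,0,0,0,0],[-6,13,0,0,0,0,0],[-6,13,2,0,0,0,0],[-5,11,3,0,0,0,0],[-4,8,3,0,0,0,0],[-2,5,3,0,0,0,0],[-1,2,2,0,0,-0.013,0]],
  ],
)

```text
time_s: 7.2
eef_pos: [0.5487, 0.058, 0.2017]
eef_rot: [-0.0, 0.754, 0.657, -0.0]
wrist_force: [-0.7, -0.1, -2.4]
opening: 0.179
grasp_force: 58.7
```

```bash
python3 - <<'E'
from h import *
p,r,o=tool(); print(p,o['q'],o['time_s'])
for n in('top','scene'):
    c=shot(n); Q=cloud(c).reshape(-1,3)
    L=Lx.inv().apply(Q-C)*1000
    m=(abs(L[:,0])<50)&(L[:,1]>40)&(L[:,1]<220)&(L[:,2]>165)&(L[:,2]<235)
    s=L[m]; print(n,len(s))
    for a in range(50,160,10):
        k=s[(s[:,1]>a)&(s[:,1]<=a+10)]
        if len(k)>5: print(a,len(k),'x',np.percentile(k[:,0],[1,99]).round(1),'z',np.percentile(k[:,2],[5,50,95]).round(1))
    print('min y',np.percentile(s[:,1],.5))
E
```

```text
[0.54868096 0.05804846 0.2017224 ] [-1.09781244e-01  1.29515378e-01  1.66477772e+00  3.81277909e-05
  1.34824643e+00  2.68966907e-02] 7.2
top 1948
60 194 x [-28.2  30.1] z [179.2 181.9 190.4]
70 194 x [-28.5  30.8] z [178.  181.6 197.4]
80 212 x [-28.7  29.9] z [177.1 199.1 202. ]
90 239 x [-28.8  30.1] z [176.4 196.7 200.6]
100 197 x [-29.  30.] z [174.8 193.4 199.5]
110 219 x [-29.1  29.7] z [177.1 199.8 203.3]
120 224 x [-29.2  29.9] z [175.8 195.7 200.4]
130 211 x [-29.3  29.9] z [175.7 191.  199.6]
140 166 x [-29.3  27.9] z [177.3 200.5 203.4]
min y 60.918929306018086
scene 2363
50 7 x [-22.5  10.5] z [182.6 184.  184.5]
60 159 x [-29.   30.4] z [180.6 182.6 190.8]
70 289 x [-28.9  29.1] z [178.7 187.3 196.6]
80 226 x [-29.4  29.5] z [177.9 198.2 201.5]
90 96 x [-30.   30.2] z [177.3 197.  200.7]
100 196 x [-29.6  29.1] z [179.9 194.6 199.6]
110 172 x [-29.7  28.8] z [178.7 199.5 202.1]
120 65 x [-29.8  29.4] z [177.4 197.7 200.6]
130 214 x [-29.8  28.4] z [178.9 194.2 200.3]
140 156 x [-30.1  28.8] z [182.4 200.4 203. ]
150 70 x [-30.3  29.2] z [179.5 195.5 201. ]
min y 60.53156274069667
```

>>> jog_arm(
  series=[
    [[-1,0,3,0,0,0,0],[-2,0,7,0,0,0,0],[-3,0,10,0,0,0,0],[-3,0,10,0,0,0,0],[-3,0,10,0,0,0,0],[-2,0,7,0,0,0,0],[-0.5,0,3,0,0,0,0],[-0.8,0,-7.4,0,0.05,0,0],[-0.8,0,-7.4,0,0.05,0,0],[-0.8,0,-7.4,0,0.05,0,0]],
  ],
)

```text
time_s: 8.3
eef_pos: [0.5464, 0.0406, 0.1749]
eef_rot: [-0.05, 0.751, 0.655, 0.057]
wrist_force: [0.6, -0.6, -1.6]
opening: 0.185
grasp_force: 58.7
```

>>> jog_arm(
  series=[
    [[-0.8,0,-7.4,0,0.05,0,0],[-0.8,0,-7.4,0,0.05,0,0],[-0.8,0,-7.4,0,0.05,0,0],[-0.8,0,-7.4,0,0.05,0,0],[-0.8,0,-7.4,0,0.05,0,0],[-0.8,0,-7.4,0,0.05,0,0],[-0.8,0,-7.4,0,0.05,0,0],[-0.8,0,-7.4,0,0.05,0,0],[-0.8,0,-7.4,0,0.05,0,0],[-0.8,0,-7.4,0,0.05,0,0]],
  ],
)

```text
time_s: 9.3
eef_pos: [0.5418, 0.0059, 0.2403]
eef_rot: [-0.209, 0.714, 0.623, 0.241]
wrist_force: [0.5, 0.6, -2.1]
opening: 0.184
grasp_force: 58.8
```

```bash
python3 - <<'E'
from h import *
p,r,o=tool(); print(p,o['q'],o['time_s'],o['wrist_force'], 'tilt',np.arccos(-r.as_matrix()[2,2]))
L=Lx.inv().apply(p+r.apply([-.149,0,.015])-C)*1000; print('lip',L)
c=shot('scene'); f=c['frame']; t=shot('top')['frame']
cv2.imwrite('pics/p3.png',np.hstack([cv2.resize(f[130:370,180:420],(400,400)),cv2.resize(t[130:330,290:490],(400,400))]))
E
```

```text
[0.54177228 0.00587594 0.24026724] [-0.59300768  0.15967495  1.69932364  0.57579995  1.59933739 -0.53400941] 9.3 [ 0.46610847  0.59163252 -2.08144643] tilt 0.6505926124422353
lip [  1.05162998  47.51380069 138.08855163]
```

View pics/p3.png

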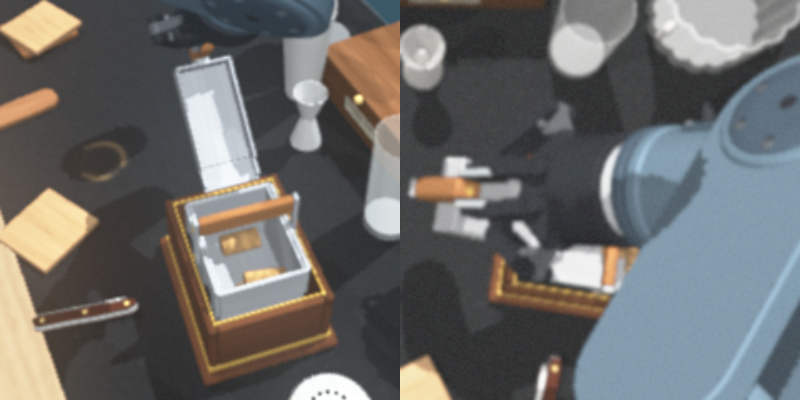

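The left half shows the scoop tilted and empty over the liner, with corks inside at ~(240,240) and (262,272). The other two are hidden, and none lie outside. I'll level the scoop now.

>>> jog_arm(
  series=[
    [[0,0,0,0,0,0,0],[0,0,0,0,0,0,0],[0,0,-2,0,-0.05,0,0],[0,0,-2,0,-0.08,0,0],[0,0,0,0,-0.1,0,0],[0,0,0,0,-0.12,0,0],[0,0,0,0,-0.12,0,0],[0,0,0,0,-0.1,0,0],[0,0,0,0,-0.06,0,0],[0,0,0,0,-0.02,0,0]],
  ],
)

```text
time_s: 10.4
eef_pos: [0.5412, 0.0066, 0.2436]
eef_rot: [0.001, 0.753, 0.659, 0.0]
wrist_force: [-1.2, 0.7, -0.4]
opening: 0.183
grasp_force: 58.8
```

```bash
python3 - <<'E'
from h import *
p,r,o=tool(); print(p,o['q'],o['time_s'],o['wrist_force'])
print(delta([.465,.185,.15],down(-8)),delta([.465,.185,.15],r)); 
c=shot('scene'); Q=cloud(c).reshape(-1,3); L=Lx.inv().apply(Q-C)*1000
m=(abs(L[:,0])<44)&(abs(L[:,1])<57)&(L[:,2]>19)&(L[:,2]<90); print(m.sum(),np.percentile(L[m][:,2],[5,50,95]) if m.any() else '')
t=shot('top')['frame']; f=c['frame']
cv2.imwrite('pics/p4.png',np.hstack([cv2.resize(f[200:360,250:410],(480,480),interpolation=cv2.INTER_CUBIC)]))
E
```

```text
[0.54124668 0.00662818 0.24355333] [-2.06442860e-01  7.05720465e-02  1.64363908e+00 -1.06631261e-03
  1.42595295e+00 -7.31766795e-02] 10.4 [-1.17018882  0.69751872 -0.41560593]
(array([166.8, -99.4,  93.2]), array([0.0014, 0.0012, 0.0065])) (array([166.8, -99.4,  93.2]), array([0., 0., 0.]))
1677 [26.09916685 44.13973525 84.78434877]
```

View pics/p4.png

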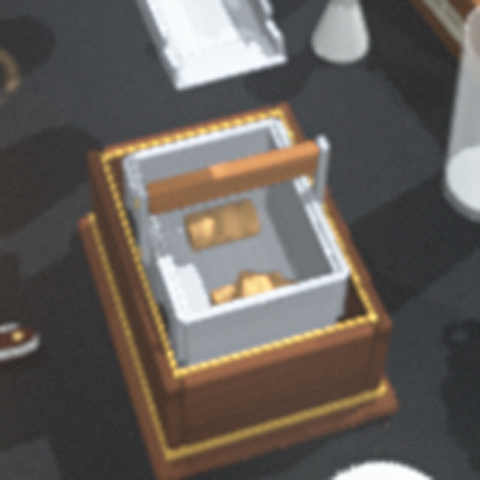

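The view shows corks inside the liner at (223,225) and (245,288). The scoop is empty and level above.

>>> jog_arm(
  series=[
    [[6,-4,0,0,0,0,0],[13,-8,0,0,0,0,0],[20,-12,0,0,0,0,0],[24,-14,0,0,0,0,0],[25,-15,8,0,0,0,0],[25,-15,17,0,0,0,0],[22,-13,20,0,0,0,0],[17,-10,20,0,0,0,0],[10,-6,18,0,0,0,0],[4.8,-2.4,10,0,0,0,0]],
  ],
)

```text
time_s: 11.5
eef_pos: [0.4634, 0.1841, 0.1483]
eef_rot: [-0.001, 0.754, 0.657, -0.001]
wrist_force: [-0.8, -0.7, -2.1]
opening: 0.184
grasp_force: 58.8
```

>>> jog_arm(
  series=[
    [[0,0,10,0,0,0,0],[0,0,18,0,0,0,0],[0,0,20,0,0,0,0],[0,0,20,0,0,0,0],[0,0,18,0,0,0,0],[0,0,12,0,0,0,0],[0,0,10,0,0,0,0],[0,0,7,0,0,0,0],[0,0,4,0,0,0,0],[0,0,0,0,0,0,0]],
  ],
)

```text
time_s: 12.5
eef_pos: [0.4654, 0.183, 0.0308]
eef_rot: [-0.0, 0.754, 0.657, -0.0]
wrist_force: [-0.0, -1.0, -1.6]
opening: 0.181
grasp_force: 58.8
```

```bash
python3 - <<'E'
from h import *
p,r,o=tool(); print(p,o['q'],o['time_s'],o['wrist_force'],o['torque'])
c=shot('scene'); Q=cloud(c).reshape(-1,3); Q=Q[c['z_map'].ravel()>0]
S=Ro.from_euler('z',-98,degrees=True); s=S.inv().apply(Q-p)*1000; s[:,2]+=p[2]*1000
for a in range(20,160,20):
    k=s[(s[:,0]>a)&(s[:,0]<a+20)&(abs(s[:,1])<20)]; print(a,len(k),np.percentile(k[:,2],[5,50,95]).round(1))
E
```

```text
[0.46543637 0.18301567 0.0307528 ] [ 1.36893361e-01  2.47809857e-01  1.91659275e+00 -4.43566564e-05
  9.77430503e-01  2.73977330e-01] 12.5 [-0.00829765 -0.95879278 -1.60705768] [ 0.09596426 -0.01064695  0.02788701]
20 1416 [  8.1 255.1 317.7]
40 363 [  6.2 338.5 445.6]
60 1475 [  8.1 391.8 444.1]
80 135 [5.1 7.3 9.9]
100 138 [5.  7.1 9.2]
120 117 [ 6.2  8.6 12.1]
140 208 [-1.6  1.2 14.3]
```

>>> jog_arm(
  series=[
    [[0,0,2,0,0,0,0],[0,0,2,0,0,0,0],[0,0,1,0,0,0,0],[0,0,0.5,0,0,0,0],[0,0,0,0,0,0,0],[0,0,0,0,0,0,30],[0,0,0,0,0,0,40],[0,0,0,0,0,0,50],[0,0,0,0,0,0,60],[0,0,0,0,0,0,60]],
  ],
)

```text
time_s: 13.55
eef_pos: [0.4653, 0.1831, 0.0253]
eef_rot: [-0.0, 0.754, 0.657, -0.0]
wrist_force: [-0.7, 0.5, 0.7]
opening: 0.702
grasp_force: 0.0
```

>>> jog_arm(
  series=[
    [[0,0,-8,0,0,0,60],[0,0,-16,0,0,0,60],[0,0,-24,0,0,0,60],[0,0,-30,0,0,0,60],[0,0,-32,0,0,0,60],[0,0,-32,0,0,0,60],[0,0,-28,0,0,0,60],[0,0,-20,0,0,0,60],[0,0,-10,0,0,0,60],[0,0,-5,0,0,0,60]],
  ],
)

```text
time_s: 14.55
eef_pos: [0.4658, 0.1832, 0.2316]
eef_rot: [0.0, 0.754, 0.657, 0.001]
wrist_force: [-0.0, -0.2, 0.0]
opening: 0.703
grasp_force: 0.0
```

```bash
python3 - <<'E'
from h import *
p,r,o=tool(); print(p,o['q'],o['time_s'],o['wrist_force'])
c=shot('top','t5.png'); Q=cloud(c).reshape(-1,3); L=Lx.inv().apply(Q-C)*1000
def rect(p): r=cv2.minAreaRect((p[:,:2]*1000).astype(np.float32)); return np.round(r[0],1),np.round(r[1],1),round(r[2],1)
x,y,z=Q.T; b=(abs(x-.51)<.13)&(y>-.27)&(y<-.03)
print('bar',rect(Q[b&(z>.148)&(z<.165)]),'rim',rect(Q[b&(z>.084)&(z<.098)]))
for a in(82,):
    for t in ([.5193,-.1495,.25],): print(a,delta(t,down(a)), delta(t,r))
E
```

```text
[0.4657911  0.18315393 0.23158182] [ 1.37068373e-01 -1.55741699e-02  1.75607362e+00 -2.73373211e-05
  1.39936253e+00  2.74034076e-01] 14.55 [-0.02264037 -0.22580926  0.04007615]
bar (array([ 519.1, -149.5]), array([ 10.7, 109.7]), 82.0) rim (array([ 520.3, -150.1]), array([172.9, 132.4]), 82.1)
82 (array([-322.2,   98.5,  -18.5]), array([ 1.3000e-03,  7.0000e-04, -1.5681e+00])) (array([-322.2,   98.5,  -18.5]), array([-0.0004,  0.0001,  0.    ]))
```

View pics/t5.png

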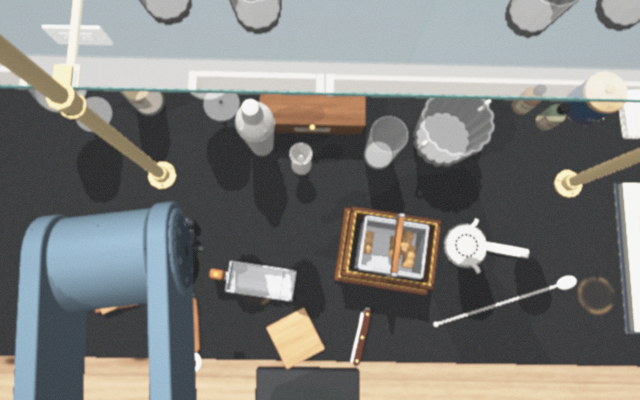

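The scoop sits level and empty at ~(260,280). The corks are in the liner at ~(370,243) and (408,250), with everything else undisturbed. Next is the handle.

>>> jog_arm(
  series=[
    [[-14,4.3,-5,0,0,0,60],[-28,8.6,-6,0,0,0,60],[-40,12.2,-6,0,0,0,60],[-44,13.5,-1.5,0,0,0,60],[-46,14,0,0,0,0,60],[-46,14,0,0,0,0,60],[-44,13.5,0,0,0,0,60],[-36,11,0,0,0,0,60],[-19,5.9,0,0,0,0,60],[-5,1.5,0,0,0,0,60]],
  ],
)

```text
time_s: 15.6
eef_pos: [0.5184, -0.1513, 0.2471]
eef_rot: [-0.001, 0.755, 0.656, -0.001]
wrist_force: [0.1, 0.4, -0.7]
opening: 0.706
grasp_force: 0.0
```

>>> jog_arm(
  series=[
    [[0,0,0,0,0,0.1,60],[0,0,5,0,0,0.145,60],[0,0,5,0,0,0.145,60],[0,0,5,0,0,0.145,60],[0,0,5,0,0,0.145,60],[0,0,5,0,0,0.145,60],[0,0,5,0,0,0.145,60],[0,0,5,0,0,0.145,60],[0,0,5,0,0,0.145,60],[0,0,3,0,0,0.145,60]],
  ],
)

```text
time_s: 16.6
eef_pos: [0.5183, -0.1476, 0.2045]
eef_rot: [-0.001, 1.0, 0.012, -0.001]
wrist_force: [-0.4, 0.7, -0.3]
opening: 0.7
grasp_force: 0.0
```

```bash
python3 - <<'E'
from h import *
p,r,o=tool(); print(p,o['q'],o['time_s'],o['wrist_force'])
print(delta([.5192,-.1495,.128],down(-98)))
c=shot('wrist'); Q=cloud(c).reshape(-1,3); x,y,z=Q.T
def rect(p): r=cv2.minAreaRect((p[:,:2]*1000).astype(np.float32)); return np.round(r[0],1),np.round(r[1],1),round(r[2],1)
b=(abs(x-.519)<.07)&(abs(y+.1495)<.04)&(z>.150)&(z<.163)
print('bar',b.sum(),rect(Q[b]),np.median(Q[b],0))
E
```

```text
[ 0.51826143 -0.14758529  0.20446127] [-4.98054484e-01  9.93551266e-02  1.69239398e+00  3.72240153e-04
  1.35246957e+00  1.04861949e+00] 16.6 [-0.37897665  0.66328716 -0.27026117]
(array([ 1.1,  2.1, 76.5]), array([-0.0014,  0.0022,  0.1637]))
bar 2304 (array([ 521.2, -148.9]), array([ 10.1, 109.8]), 82.1) [ 0.52725174 -0.14934476  0.15556969]
```

>>> jog_arm(
  series=[
    [[0,0,0,0,0,0.08,60],[1.5,1.7,6,0,0,0.08,60],[0,0,10,0,0,0.003,60],[0,0,12,0,0,0,60],[0,0,12,0,0,0,60],[0,0,12,0,0,0,50],[0,0,11,0,0,0,45],[0,0,8,0,0,0,40],[0,0,4,0,0,0,40],[0,0,2,0,0,0,40]],
  ],
)

```text
time_s: 17.65
eef_pos: [0.5204, -0.1511, 0.1285]
eef_rot: [-0.0, 0.998, -0.067, -0.0]
wrist_force: [-0.5, 0.1, -0.3]
opening: 0.475
grasp_force: 0.0
```

```bash
python3 - <<'E'
from h import *
p,r,o=tool(); print(p,o['q'],o['time_s'],o['wrist_force'])
print(delta([.5200,-.1493,.127],down(-98)))
E
```

```text
[ 0.52036825 -0.15108364  0.12847378] [-5.01732200e-01  1.85683544e-01  1.75740639e+00  1.78174054e-05
  1.19895325e+00  1.20312975e+00] 17.65 [-0.51687471  0.07539124 -0.25436705]
(array([-0.6, -1.7,  1.5]), array([-0.0002,  0.0004,  0.0056]))
```

>>> jog_arm(
  series=[
    [[0,-1.2,1.5,0,0,0.005,25],[0,0,0,0,0,0,16],[0,0,0,0,0,0,12],[0,0,0,0,0,0,0],[0,0,0,0,0,0,0],[0,0,0,0,0,0,0],[0,0,0,0,0,0,0],[0,0,0,0,0,0,0],[0,0,0,0,0,0,0],[0,0,0,0,0,0,0]],
  ],
)

```text
time_s: 18.65
eef_pos: [0.5206, -0.1499, 0.1274]
eef_rot: [0.0, 0.998, -0.07, 0.0]
wrist_force: [-0.3, 0.1, 0.1]
opening: 0.001
grasp_force: 0.0
```

```bash
python3 - <<'E'
from h import *
p,r,o=tool(); print(p,o['opening']*85.4,o['grasp_force'],o['wrist_force'],o['torque'])
# pivot in tool frame: pads at liner z 76-? world z .076; TCP z p[2]
v=np.array([0,0,p[2]*1000-76.]); print('pivot z below tcp',v[2])
for d in(.02,.03,.04): print(d,(v-Ro.from_rotvec([d,0,0]).apply(v)).round(2))
E
```

```text
[ 0.52061743 -0.14993181  0.12741   ] 0.07343522498985383 0.0 [-0.26716102  0.05067193  0.13095445] [-0.00848656 -0.04855087 -0.04873303]
pivot z below tcp 51.4099999998638
0.02 [0.   1.03 0.01]
0.03 [0.   1.54 0.02]
0.04 [0.   2.06 0.04]
```

```bash
python3 - <<'E'
from h import *
f=shot('scene')['frame']; w=shot('wrist')['frame']
cv2.imwrite('pics/p6.png',np.hstack([cv2.resize(f[160:360,220:420],(400,400),interpolation=cv2.INTER_CUBIC),cv2.resize(w,(400,250)).copy() if 0 else cv2.copyMakeBorder(cv2.resize(w,(400,250)),0,150,0,0,cv2.BORDER_CONSTANT)]))
E
```

```text
(no output)
```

View pics/p6.png

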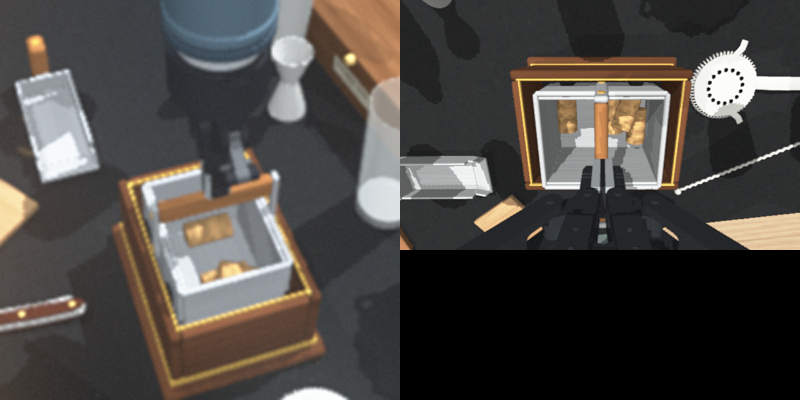

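```bash
python3 - <<'E'
from h import *
p,r,o=tool(); print(p,o['opening'])
for n in('scene','wrist'):
    c=load(n)
    for q,t in((p,'tcp'),(p+[0,0,.019],'grasp'),(p+[0,0,.03],'top'),(np.array([.5192,-.1495,.157]),'bartop'),(np.array([.5192,-.1495,.135]),'barbot')):
        k=R(c).T@(q-c['xyz']); u=k[:2]/k[2]*[c['fx'],c['fy']]+[c['cx'],c['cy']]; ui=np.round(u).astype(int)
        print(n,t,u.round(1),k[2].round(3), c['z_map'][ui[1],ui[0]] if 0<=ui[0]<640 and 0<=ui[1]<400 else '')
c=load('scene'); P=cloud(c)
sub=c['frame'][215:275,290:370]
cv2.imwrite('pics/p7.png',cv2.resize(sub,(800,600),interpolation=cv2.INTER_CUBIC))
Q=P[215:275,290:370].reshape(-1,3); L=Lx.inv().apply(Q-C)*1000
m=(c['frame'][215:275,290:370].reshape(-1,3).max(1)<75)&(L[:,2]>100)&(L[:,2]<200)
for a in range(110,200,10):
    k=L[m&(L[:,2]>a)&(L[:,2]<=a+10)]
    if len(k): print(a,len(k),k.min(0).round(),k.max(0).round(),np.median(k,0).round())
E
```

```text
[ 0.52060386 -0.1499096   0.12739616] -0.00284471680362535
scene tcp [327.4 265.6] 0.811 0.90968335
scene grasp [327.6 258.9] 0.797 0.7897764
scene top [327.7 254.8] 0.789 0.76549494
scene bartop [326.8 255.1] 0.789 0.764559
scene barbot [326.6 263.1] 0.805 0.7954896
wrist tcp [323.9 243.7] 0.19 0.15744163
wrist grasp [323.9 261. ] 0.172 0.14790203
wrist top [323.9 272.8] 0.161 0.13850737
wrist bartop [323.4 275.1] 0.162 0.13897975
wrist barbot [323.5 252.7] 0.183 0.15966983
160 7 [ -4. -14. 165.] [  6. -12. 170.] [  1. -13. 168.]
170 23 [ -7. -15. 170.] [  6. -12. 179.] [ -1. -14. 174.]
180 1 [ -6. -14. 180.] [ -6. -14. 180.] [ -6. -14. 180.]
190 2 [-12.  -8. 198.] [-11.   6. 199.] [-12.  -1. 199.]
```

View pics/p7.png

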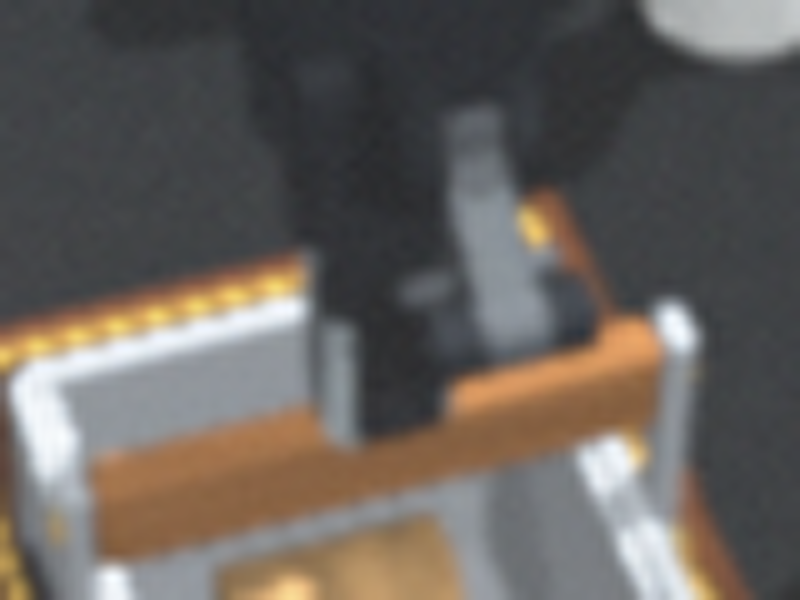

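The crop shows the shut fingers ending on or above the bar's top edge at about crop (400,435), not around the bar. The fingertips look higher than the reported TCP, so I'll measure that.

```bash
python3 - <<'E'
from h import *
p,r,o=tool(); print(o['q'],p)
c=load('scene'); P=cloud(c); L=(Lx.inv().apply(P.reshape(-1,3)-C)*1000).reshape(400,640,3)
for u in (322,324,326,328,330,332,334,338,342,346): print(u,[(int(v),*L[v,u].round().astype(int)) for v in range(246,264,2)])
c=shot('top'); P=cloud(c); L=(Lx.inv().apply(P.reshape(-1,3)-C)*1000)
E
```

```text
[-4.99554733e-01  1.86524793e-01  1.75881897e+00 -8.34136733e-06
  1.19629845e+00  1.21042060e+00] [ 0.52060386 -0.1499096   0.12739616]
322 [(246, np.int64(-11), np.int64(-9), np.int64(196)), (248, np.int64(-11), np.int64(-8), np.int64(190)), (250, np.int64(-10), np.int64(-5), np.int64(180)), (252, np.int64(-11), np.int64(-7), np.int64(179)), (254, np.int64(-10), np.int64(-6), np.int64(171)), (256, np.int64(-11), np.int64(-6), np.int64(167)), (258, np.int64(-9), np.int64(-3), np.int64(156)), (260, np.int64(-10), np.int64(-4), np.int64(153)), (262, np.int64(-10), np.int64(-5), np.int64(149))]
324 [(246, np.int64(-10), np.int64(-14), np.int64(201)), (248, np.int64(-8), np.int64(-7), np.int64(187)), (250, np.int64(-8), np.int64(-7), np.int64(183)), (252, np.int64(-8), np.int64(-8), np.int64(178)), (254, np.int64(-7), np.int64(-7), np.int64(171)), (256, np.int64(-7), np.int64(-7), np.int64(167)), (258, np.int64(-7), np.int64(-8), np.int64(162)), (260, np.int64(-6), np.int64(-3), np.int64(150)), (262, np.int64(-6), np.int64(-3), np.int64(145))]
326 [(246, np.int64(-11), np.int64(-28), np
[... 2931 characters left out ...]
254, np.int64(25), np.int64(-5), np.int64(156)), (256, np.int64(25), np.int64(-5), np.int64(151)), (258, np.int64(25), np.int64(-5), np.int64(146)), (260, np.int64(26), np.int64(-5), np.int64(139)), (262, np.int64(43), np.int64(37), np.int64(73))]
346 [(246, np.int64(8), np.int64(-60), np.int64(250)), (248, np.int64(7), np.int64(-62), np.int64(248)), (250, np.int64(34), np.int64(0), np.int64(158)), (252, np.int64(33), np.int64(-3), np.int64(156)), (254, np.int64(32), np.int64(-5), np.int64(153)), (256, np.int64(33), np.int64(-4), np.int64(147)), (258, np.int64(33), np.int64(-5), np.int64(142)), (260, np.int64(43), np.int64(19), np.int64(102)), (262, np.int64(43), np.int64(17), np.int64(98))]
```

```bash
cat >> h.py <<'E'
def fing(c,tag=''):
    p,r,o=tool(); T=r.inv().apply(cloud(c).reshape(-1,3)-p)*1000
    m=(c['z_map'].ravel()>.0)&(abs(T[:,0])<14)&(abs(T[:,1])<62)&(T[:,2]>-110)&(T[:,2]<12)
    s=T[m]; print(tag,o['opening'],len(s))
    for a in range(-100,12,6):
        k=s[(s[:,2]>=a)&(s[:,2]<a+6)]
        if len(k)>3: print('  z',a,len(k),'y',np.percentile(k[:,1],[1,25,50,75,99]).round(),'x',np.percentile(k[:,0],[1,99]).round())
E
python3 - <<'E'
from h import *
fing(load('wrist'),'wrist'); fing(load('scene'),'scene')
E
```

```text
wrist -0.0004748049030248833 25485
  z -100 3207 y [-48. -36.   4.  35.  48.] x [ 3. 13.]
  z -94 3110 y [-43. -31.  -4.  31.  43.] x [-9. 13.]
  z -88 6238 y [-38. -25.  -3.  25.  37.] x [-8. 13.]
  z -82 2951 y [-34. -17.  -2.  16.  34.] x [-9. 14.]
  z -76 1372 y [-29. -11.   1.  11.  29.] x [-6. 14.]
  z -70 887 y [-14.  -2.  -0.   1.  12.] x [-10.  13.]
  z -64 498 y [-14.  -5.  -0.   4.  13.] x [ 7. 12.]
  z -58 609 y [-14.  -7.  -0.   7.  13.] x [ 7. 12.]
  z -52 510 y [-13.  -6.  -0.   7.  13.] x [ 6. 12.]
  z -46 478 y [-14.  -8.  -0.   7.  13.] x [ 6. 12.]
  z -40 356 y [-13.  -6.  -0.   6.  12.] x [ 7. 12.]
  z -34 174 y [-6. -3. -1.  1.  6.] x [ 9. 14.]
  z -28 108 y [-6. -5. -1.  3.  4.] x [ 8. 14.]
scene -0.0004748049030248833 382
  z -100 34 y [13. 16. 16. 28. 46.] x [-14.   2.]
  z -94 23 y [-27.  15.  17.  33.  42.] x [-13.  -4.]
  z -88 40 y [-37.  13.  15.  20.  37.] x [-14.   4.]
  z -82 31 y [-27.   8.  10.  14.  31.] x [-14.   5.]
  z -76 10 y [-11.  -5.   6.  13.  27.] x [-13. -11.]
  z -64 12 y [-5. -0.  6.  7.  8.] x [-12.  -9.]
  z -58 12 y [-4.  2.  6.  7. 14.] x [-12.  -8.]
  z -52 29 y [-4.  7. 11. 14. 15.] x [-12.   5.]
  z -46 32 y [-4.  7. 12. 13. 15.] x [-12.   5.]
  z -40 16 y [-5.  4.  7. 10. 13.] x [-12.   5.]
  z -34 16 y [-4.  0.  3.  4.  6.] x [-13.  13.]
  z -28 33 y [-3.  4.  5.  5.  6.] x [-13.  13.]
  z -22 32 y [3. 4. 4. 5. 6.] x [-13.  13.]
  z -16 28 y [2. 4. 4. 4. 5.] x [-12.  14.]
  z -10 4 y [2. 2. 3. 4. 4.] x [-7.  7.]
```

>>> jog_arm(
  series=[
    [[0,0,0,0,0,0,20],[0,0,0,0,0,0,40],[0,0,0,0,0,0,40],[0,0,0,0,0,0,40],[0,0,0,0,0,0,40],[0,0,0,0,0,0,40],[0,0,0,0,0,0,40],[0,0,0,0,0,0,40],[0,0,0,0,0,0,40],[0,0,0,0,0,0,40]],
  ],
)

```text
time_s: 19.8
eef_pos: [0.5206, -0.1499, 0.1274]
eef_rot: [-0.0, 0.998, -0.07, -0.0]
wrist_force: [0.2, -0.6, -1.0]
opening: 0.467
grasp_force: 0.0
```

```bash
python3 - <<'E'
from h import *
fing(shot('wrist'),'wrist'); fing(shot('scene'),'scene')
E
```

```text
wrist 0.4636456822037633 26365
  z -100 2183 y [-57. -49. -44.  49.  57.] x [ 8. 13.]
  z -94 2855 y [-55. -46. -19.  46.  55.] x [-8. 13.]
  z -88 7110 y [-53. -41.  19.  41.  52.] x [-11.  13.]
  z -82 2321 y [-51. -35. -21.  35.  51.] x [ 6. 14.]
  z -76 1011 y [-45. -30. -22.  29.  45.] x [-2. 14.]
  z -70 1215 y [-27. -21. -20.  21.  27.] x [-10.  12.]
  z -64 821 y [-33. -23. -20.  22.  33.] x [-10.  12.]
  z -58 790 y [-33. -23.  20.  23.  33.] x [-10.  12.]
  z -52 715 y [-33. -24. -20.  23.  33.] x [-10.  12.]
  z -46 630 y [-33. -24.  20.  23.  33.] x [-10.  12.]
  z -40 432 y [-32. -22.  -0.  21.  32.] x [-10.  12.]
  z -34 751 y [-20.  -3.  -1.   1.  20.] x [-13.  14.]
  z -28 470 y [-6. -5. -0.  3.  4.] x [-14.  14.]
scene 0.47004391577467747 533
  z -100 43 y [-17.  29.  30.  55.  58.] x [-14.  10.]
  z -94 33 y [-19.  30.  43.  53.  56.] x [-13.  11.]
  z -88 67 y [-45.  32.  50.  52.  54.] x [-14.  11.]
  z -82 31 y [-40. -20.  30.  34.  52.] x [-14.   5.]
  z -76 12 y [-33. -23. -22.  29.  33.] x [-13.  -8.]
  z -70 16 y [-26. -24. -21. -19.  20.] x [-12.  -8.]
  z -64 23 y [-26. -20. -19.  26.  28.] x [-12.  -7.]
  z -58 33 y [-26. -20.  27.  34.  35.] x [-13.   5.]
  z -52 41 y [-26. -19.  29.  34.  35.] x [-12.   5.]
  z -46 38 y [-24.  -9.  27.  33.  34.] x [-12.   8.]
  z -40 26 y [-28. -21. -19.  27.  32.] x [-12.   5.]
  z -34 29 y [-21.  -4.  -1.   2.  21.] x [-14.  -2.]
  z -28 14 y [-4.  3.  4.  5.  6.] x [-14.  -8.]
  z -22 8 y [3. 4. 4. 5. 5.] x [-13.  -8.]
  z -16 7 y [4. 4. 4. 4. 5.] x [-13.  -8.]
```

```bash
python3 - <<'E'
from h import *
D=np.array([[.18154,1.60802,.20048],[.02285,1.90177,.14421],[-.05169,1.82345,.21573],[.12952,1.66478,.20172],[.07057,1.64364,.24355],[.24781,1.91659,.03075],[-.01557,1.75607,.23158],[.09936,1.69239,.20446],[.18568,1.75741,.12847],[.18652,1.75882,.12740]])
A=np.c_[np.cos(D[:,0]),np.cos(D[:,0]+D[:,1]),np.ones(len(D))]
s,*_=np.linalg.lstsq(A[:7],D[:7,2],rcond=None); print(s,((A@s-D[:,2])*1000).round(2))
c=load('scene'); im=cv2.imread('pics/s2.png')
p=np.array([.4656,.1133,.2157])
for dz in(0,.034,.06): 
    k=R(c).T@(p+[0,0,dz]-c['xyz']); print(dz,(k[:2]/k[2]*[c['fx'],c['fy']]+[c['cx'],c['cy']]).round(1))
a=cv2.resize(im[95:165,200:280],(640,560),interpolation=cv2.INTER_CUBIC)
cv2.imwrite('pics/z.png',a)
# orange rows along the block col
for v in range(110,165,3): print(v,[tuple(int(t) for t in im[v,u]) for u in(233,237,241)])
E
```

```text
[ 0.38499888  0.48424638 -0.0721871 ] [ 0.91  0.72 -0.09  0.54 -0.91 -0.56 -0.6   0.33  1.58  1.57]
0 [239.3 144.8]
0.034 [237.1 130.3]
0.06 [235.3 118.7]
110 [(64, 64, 64), (67, 66, 65), (52, 48, 50)]
113 [(67, 67, 67), (63, 64, 64), (53, 51, 53)]
116 [(68, 68, 67), (65, 64, 65), (80, 77, 76)]
119 [(66, 65, 67), (67, 65, 67), (121, 118, 114)]
122 [(66, 65, 66), (67, 66, 68), (93, 91, 89)]
125 [(65, 63, 66), (71, 79, 93), (73, 72, 74)]
128 [(77, 114, 160), (85, 148, 192), (60, 71, 86)]
131 [(74, 95, 125), (73, 124, 163), (59, 84, 118)]
134 [(89, 99, 113), (74, 114, 162), (70, 106, 152)]
137 [(62, 82, 108), (66, 100, 142), (64, 100, 140)]
140 [(63, 77, 98), (66, 99, 142), (63, 98, 137)]
143 [(63, 70, 85), (64, 99, 139), (66, 100, 142)]
146 [(68, 70, 76), (65, 99, 139), (66, 101, 143)]
149 [(69, 71, 74), (64, 97, 135), (104, 121, 151)]
152 [(129, 126, 124), (201, 197, 192), (204, 198, 192)]
155 [(160, 155, 151), (154, 152, 151), (146, 153, 163)]
158 [(109, 143, 173), (149, 220, 249), (147, 220, 248)]
161 [(123, 182, 226), (140, 207, 243), (141, 209, 244)]
164 [(116, 167, 210), (109, 159, 202), (111, 161, 202)]
```

View pics/z.png

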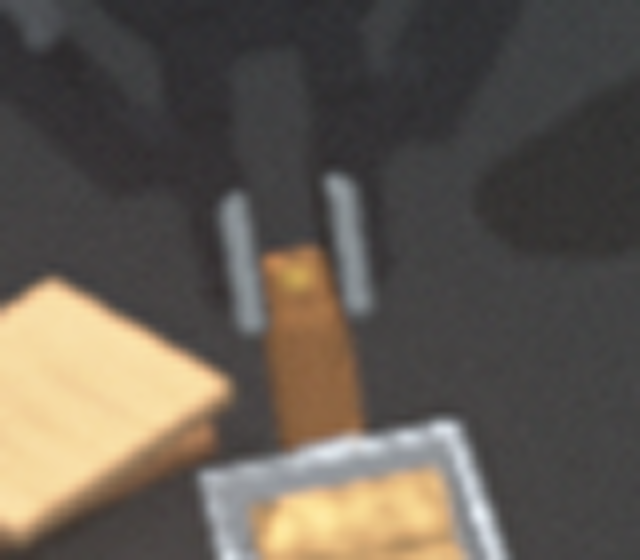

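The enlarged crop shows the finger pads overlapping the scoop block by only about 20 mm, with tips at crop y≈325. The physical tips therefore sit roughly 20 to 34 mm short of the reported TCP. I'll lower by 30 mm with the fingers open and re-measure.

>>> jog_arm(
  series=[
    [[0,0,1,0,0,0,45],[0,0,3,0,0,0,45],[0,0,4,0,0,0,45],[0,0,5,0,0,0,45],[0,0,5,0,0,0,45],[0,0,5,0,0,0,45],[0,0,4,0,0,0,45],[0,0,3,0,0,0,45],[0,0,0,0,0,0,45],[0,0,0,0,0,0,45]],
  ],
)

```text
time_s: 20.9
eef_pos: [0.5207, -0.15, 0.0975]
eef_rot: [0.0, 0.998, -0.07, 0.0]
wrist_force: [-0.3, -0.2, 1.1]
opening: 0.527
grasp_force: 0.0
```

```bash
python3 - <<'E'
from h import *
p,r,o=tool(); print(p,o['wrist_force'],o['time_s'])
c=shot('wrist'); T=r.inv().apply(cloud(c).reshape(-1,3)-p)*1000
for s in(-1,1):
    m=(c['z_map'].ravel()>0)&(abs(T[:,0])<14)&(s*T[:,1]>15)&(s*T[:,1]<40)
    h=np.histogram(T[m][:,2],bins=range(-70,60,5)); print(s,list(zip(h[1],h[0])))
b=(abs(T[:,1])<9)&(abs(T[:,0])<50)&(T[:,2]>-20)&(T[:,2]<20); k=T[b]; print('bar top z',np.percentile(k[:,2],[5,25,50]),'y',np.percentile(k[:,1],[2,50,98]))
E
```

```text
[ 0.52067988 -0.14998558  0.09747209] [-0.25305629 -0.1623152   1.06386467] 20.9
-1 [(np.int64(-70), np.int64(582)), (np.int64(-65), np.int64(357)), (np.int64(-60), np.int64(358)), (np.int64(-55), np.int64(323)), (np.int64(-50), np.int64(299)), (np.int64(-45), np.int64(266)), (np.int64(-40), np.int64(188)), (np.int64(-35), np.int64(68)), (np.int64(-30), np.int64(0)), (np.int64(-25), np.int64(0)), (np.int64(-20), np.int64(0)), (np.int64(-15), np.int64(0)), (np.int64(-10), np.int64(0)), (np.int64(-5), np.int64(0)), (np.int64(0), np.int64(0)), (np.int64(5), np.int64(0)), (np.int64(10), np.int64(0)), (np.int64(15), np.int64(0)), (np.int64(20), np.int64(0)), (np.int64(25), np.int64(0)), (np.int64(30), np.int64(0)), (np.int64(35), np.int64(0)), (np.int64(40), np.int64(0)), (np.int64(45), np.int64(157)), (np.int64(50), np.int64(264))]
1 [(np.int64(-70), np.int64(562)), (np.int64(-65), np.int64(362)), (np.int64(-60), np.int64(366)), (np.int64(-55), np.int64(320)), (np.int64(-50), np.int64(297)), (np.int64(-45), np.int64(263)), (np.int64(-40), np.int64(193)), (np.int64(-35), np.int64(61)), (np.int64(-30), np.int64(0)), (np.int64(-25), np.int64(0)), (np.int64(-20), np.int64(0)), (np.int64(-15), np.int64(0)), (np.int64(-10), np.int64(0)), (np.int64(-5), np.int64(0)), (np.int64(0), np.int64(0)), (np.int64(5), np.int64(0)), (np.int64(10), np.int64(0)), (np.int64(15), np.int64(0)), (np.int64(20), np.int64(244)), (np.int64(25), np.int64(435)), (np.int64(30), np.int64(58)), (np.int64(35), np.int64(4)), (np.int64(40), np.int64(0)), (np.int64(45), np.int64(221)), (np.int64(50), np.int64(24))]
bar top z [-14.88681403 -13.55656849 -12.1463343 ] y [-8.84004067  6.8446898   8.87419516]
```

>>> jog_arm(
  series=[
    [[0,0,2,0,0,0,40],[0,0,2,0,0,0,25],[0,0,0,0,0,0,16],[0,0,0,0,0,0,12],[0,0,0,0,0,0,0],[0,0,0,0,0,0,0],[0,0,0,0,0,0,0],[0,0,0,0,0,0,0],[0,0,0,0,0,0,0],[0,0,0,0,0,0,0]],
  ],
)

```text
time_s: 21.95
eef_pos: [0.5207, -0.1495, 0.0935]
eef_rot: [-0.0, 0.998, -0.069, -0.0]
wrist_force: [0.1, 5.5, 2.9]
opening: 0.11
grasp_force: 59.7
```

```bash
python3 - <<'E'
from h import *
p,r,o=tool(); print(p,o['opening']*85.4,o['grasp_force'],o['wrist_force'],o['torque'],o['q'],o['time_s'])
print('rot err',delta(p,down(-98)))
E
```

```text
[ 0.52065122 -0.14953154  0.0935028 ] 9.422866394828596 59.74387228488922 [0.07338159 5.46502064 2.89552329] [ 0.94780655 -0.02628508  0.02878549] [-4.99244556e-01  2.31364557e-01  1.78204213e+00  5.95934402e-04
  1.12844513e+00  1.21039460e+00] 21.95
rot err (array([0., 0., 0.]), array([-0.0006,  0.0001,  0.0005]))
```

The bar is gripped with an opening of 9.4 mm and 60 N. I'll start rocking about the pads, with a 17.5 mm lever below the TCP.

>>> jog_arm(
  series=[
    [[0,0.53,-0.36,0.03,0,0,0],[0,0.53,-0.36,0.03,0,0,0],[0,0.54,-0.36,0.03,0,0,0],[0,0.55,-0.36,0.03,0,0,0],[0,-0.56,-0.36,-0.03,0,0,0],[0,-0.57,-0.36,-0.03,0,0,0],[0,-0.58,-0.36,-0.03,0,0,0],[0,-0.59,-0.36,-0.03,0,0,0],[0,-0.6,-0.36,-0.03,0,0,0],[0,-0.61,-0.36,-0.03,0,0,0]],
  ],
)

```text
time_s: 22.95
eef_pos: [0.5203, -0.1494, 0.0965]
eef_rot: [0.032, 0.997, -0.07, -0.002]
wrist_force: [0.3, -2.9, -4.8]
opening: 0.109
grasp_force: 58.9
```

```bash
cat >> h.py <<'E'
def check(cams=('scene',)):
    p,r,o=tool(); v=r.as_matrix(); L=Lx.inv().apply(p-C)*1000
    print('t',o['time_s'],'tcp L',L.round(2),'tilt',(Lx.inv().as_matrix()@v)[1:,2].round(4),'F',o['wrist_force'].round(1),'M',o['torque'].round(2),'op',round(o['opening']*85.4,1),round(o['grasp_force'],1))
    for n in cams:
        c=shot(n); L=Lx.inv().apply(cloud(c).reshape(-1,3)-C)*1000; x,y,z=L.T; ok=c['z_map'].ravel()>0
        m=ok&(abs(x)<67)&(abs(y)<87)&((abs(x)>56)|(abs(y)>76)) &(abs(z-92)<14)
        A=np.c_[L[m][:,:2],np.ones(m.sum())]; s=np.linalg.lstsq(A,z[m],rcond=None)[0]; e=abs(A@s-z[m])<4; s=np.linalg.lstsq(A[e],z[m][e],rcond=None)[0]
        print(n,'shell rim z %.1f slopes %.4f %.4f n %d'%(s[2],s[0],s[1],e.sum()), end=' ')
        m=ok&(abs(x)<51)&(abs(y)<60)&(z>100)&(z<175)&((abs(y)>48)|(abs(x)>43))&(abs(y)>12)
        if m.sum()>10:
            A=np.c_[L[m][:,:2],np.ones(m.sum())]; print('liner rim z',np.percentile(z[m],[50,90]).round(1),len(A))
E
python3 - <<'E'
from h import *
check()
E
```

```text
t 22.95 tcp L [ 0.98  0.21 96.46] tilt [-0.0639 -0.998 ] F [ 0.3 -2.9 -4.8] M [ 0.1  -0.08  0.04] op 9.3 58.9
scene shell rim z 92.1 slopes 0.0030 0.0095 n 1340 liner rim z [112.7 119. ] 895
```

>>> jog_arm(
  series=[
    [[0,-0.62,-0.38,-0.03,0,0,0],[0,-0.63,-0.38,-0.03,0,0,0],[0,0.64,-0.38,0.03,0,0,0],[0,0.65,-0.38,0.03,0,0,0],[0,0.66,-0.38,0.03,0,0,0],[0,0.67,-0.38,0.03,0,0,0],[0,0.68,-0.38,0.03,0,0,0],[0,0.69,-0.38,0.03,0,0,0],[0,0.7,-0.38,0.03,0,0,0],[0,0.71,-0.38,0.03,0,0,0]],
  ],
)

```text
time_s: 24.0
eef_pos: [0.5198, -0.1524, 0.1002]
eef_rot: [-0.06, 0.996, -0.069, 0.004]
wrist_force: [1.1, 1.4, -5.3]
opening: 0.108
grasp_force: 59.4
```

```bash
python3 - <<'E'
from h import *
check()
E
```

```text
t 24.0 tcp L [  0.9   -2.85 100.19] tilt [ 0.1203 -0.9927] F [ 1.1  1.4 -5.3] M [-0.48 -0.03 -0.06] op 9.2 59.4
scene shell rim z 92.3 slopes 0.0048 0.0096 n 1285 liner rim z [116.5 144.4] 680
```

>>> jog_arm(
  series=[
    [[0,-0.73,-0.38,-0.03,0,0,0],[0,-0.74,-0.38,-0.03,0,0,0],[0,-0.75,-0.38,-0.03,0,0,0],[0,-0.76,-0.38,-0.03,0,0,0],[0,-0.77,-0.38,-0.03,0,0,0],[0,-0.78,-0.38,-0.03,0,0,0],[0,-0.8,-0.38,-0.03,0,0,0],[0,-0.81,-0.38,-0.03,0,0,0],[0,0.82,-0.38,0.03,0,0,0],[0,0.83,-0.38,0.03,0,0,0]],
  ],
)

```text
time_s: 25.05
eef_pos: [0.5209, -0.147, 0.1049]
eef_rot: [0.03, 0.997, -0.069, -0.002]
wrist_force: [0.3, 2.9, -5.2]
opening: 0.111
grasp_force: 59.6
```

>>> jog_arm(
  series=[
    [[0,0.84,-0.38,0.03,0,0,0],[0,0.85,-0.38,0.03,0,0,0],[0,0.87,-0.38,0.03,0,0,0],[0,0.88,-0.38,0.03,0,0,0],[0,0.89,-0.38,0.03,0,0,0],[0,0.9,-0.38,0.03,0,0,0],[0,-0.91,-0.38,-0.03,0,0,0],[0,-0.92,-0.38,-0.03,0,0,0],[0,-0.93,-0.38,-0.03,0,0,0],[0,-0.94,-0.38,-0.03,0,0,0]],
  ],
)

```text
time_s: 26.05
eef_pos: [0.5206, -0.1503, 0.109]
eef_rot: [0.002, 0.998, -0.07, 0.0]
wrist_force: [-0.9, -3.0, -4.9]
opening: 0.105
grasp_force: 59.6
```

```bash
python3 - <<'E'
from h import *
check()
E
```

```text
t 26.05 tcp L [  1.35  -0.57 109.01] tilt [-0.0044 -1.    ] F [-0.9 -3.  -4.9] M [-0.04  0.    0.05] op 9.0 59.6
scene shell rim z 92.1 slopes 0.0025 0.0075 n 1169 liner rim z [120.2 128.9] 1141
```

>>> jog_arm(
  series=[
    [[0,-1.0,-0.38,-0.03,0,0,0],[0,-1.0,-0.38,-0.03,0,0,0],[0,-1.02,-0.38,-0.03,0,0,0],[0,-1.03,-0.38,-0.03,0,0,0],[0,1.04,-0.38,0.03,0,0,0],[0,1.05,-0.38,0.03,0,0,0],[0,1.06,-0.38,0.03,0,0,0],[0,1.07,-0.38,0.03,0,0,0],[0,1.08,-0.38,0.03,0,0,0],[0,1.1,-0.38,0.03,0,0,0]],
  ],
)

```text
time_s: 27.1
eef_pos: [0.5202, -0.1512, 0.1127]
eef_rot: [-0.03, 0.997, -0.069, 0.002]
wrist_force: [0.4, 1.9, -4.9]
opening: 0.106
grasp_force: 59.6
```

```bash
python3 - <<'E'
from h import *
check()
c=load('scene'); p,r,o=tool(); T=r.inv().apply(cloud(c).reshape(-1,3)-p)*1000
# liner frame attached to tool: x=tx, y=-ty, z=-tz ; initial: tcp z 93.5 => liner origin 75.5 below
x,y,z=T[:,0],-T[:,1],75.5-T[:,2]
b=(abs(y)<7)&(abs(x)>15)&(abs(x)<46)&(z>122)&(z<150); print('bar top (139)',np.percentile(z[b],[50,90,98]).round(1))
m=(abs(x)<44)&(y<-53)&(y>-60)&(z>84)&(z<104); print('rim -y (93)',m.sum(),np.percentile(z[m],[50,90,98]).round(1))
m=(abs(x)<30)&(y>53)&(y<60)&(z>84)&(z<104); print('rim +y (93)',m.sum(),np.percentile(z[m],[50,90,98]).round(1))
E
```

```text
t 27.1 tcp L [  1.17  -1.51 112.67] tilt [ 0.0605 -0.9982] F [ 0.4  1.9 -4.9] M [-0.16 -0.03 -0.01] op 9.0 59.6
scene shell rim z 92.0 slopes 0.0012 0.0108 n 1149 liner rim z [125.  133.7] 925
bar top (139) [137.2 140.2 141.3]
rim -y (93) 231 [94.2 96.6 97.6]
rim +y (93) 89 [91.8 95.  95.9]
```

>>> jog_arm(
  series=[
    [[0,1.1,-0.38,0.03,0,0,0],[0,1.1,-0.38,0.03,0,0,0],[0,-1.12,-0.38,-0.03,0,0,0],[0,-1.13,-0.38,-0.03,0,0,0],[0,-1.14,-0.38,-0.03,0,0,0],[0,-1.16,-0.38,-0.03,0,0,0],[0,-1.17,-0.38,-0.03,0,0,0],[0,-1.18,-0.38,-0.03,0,0,0],[0,-1.19,-0.38,-0.03,0,0,0],[0,-1.2,-0.38,-0.03,0,0,0]],
  ],
)

```text
time_s: 28.15
eef_pos: [0.5224, -0.1464, 0.1195]
eef_rot: [0.063, 0.996, -0.069, -0.003]
wrist_force: [-6.6, -1.5, 15.5]
opening: 0.108
grasp_force: 62.6
```

>>> jog_arm(
  series=[
    [[0,1.21,-0.38,0.03,0,0,0],[0,1.22,-0.38,0.03,0,0,0],[0,1.23,-0.38,0.03,0,0,0],[0,1.25,-0.38,0.03,0,0,0],[0,1.26,-0.38,0.03,0,0,0],[0,1.27,-0.38,0.03,0,0,0],[0,1.28,-0.38,0.03,0,0,0],[0,1.29,-0.38,0.03,0,0,0],[0,-1.3,-0.38,-0.03,0,0,0],[0,-1.3,-0.38,-0.03,0,0,0]],
  ],
)

```text
time_s: 29.15
eef_pos: [0.52, -0.1529, 0.1205]
eef_rot: [-0.028, 0.997, -0.07, 0.002]
wrist_force: [-0.0, 0.5, -5.1]
opening: 0.108
grasp_force: 59.6
```

```bash
python3 - <<'E'
from h import *
check()
E
```

```text
t 29.15 tcp L [  1.2   -3.28 120.5 ] tilt [ 0.0564 -0.9984] F [-0.   0.5 -5.1] M [-0.06  0.02 -0.03] op 9.2 59.6
scene shell rim z 92.0 slopes 0.0025 0.0117 n 1066 liner rim z [134.8 142.2] 831
```

The liner has risen 27 mm and the force now equals its own weight, so it is free. I'll level it and lift it straight up.

>>> jog_arm(
  series=[
    [[0,-1.33,-0.5,-0.03,0,0,0],[0,-1.33,-0.5,-0.027,0,0,0],[0,0,-1,0,0,0,0],[0,0,-2,0,0,0,0],[0,0,-3,0,0,0,0],[0,0,-4,0,0,0,0],[0,0,-4,0,0,0,0],[0,0,-4,0,0,0,0],[0,0,-4,0,0,0,0],[0,0,-2,0,0,0,0]],
  ],
)

```text
time_s: 30.2
eef_pos: [0.5208, -0.1502, 0.1464]
eef_rot: [-0.001, 0.998, -0.07, 0.0]
wrist_force: [0.4, -0.1, -3.9]
opening: 0.108
grasp_force: 59.6
```

```bash
python3 - <<'E'
from h import *
check()
p,r,o=tool(); print(delta(C+Lx.apply([.001,0,.2]),down(-98)))
E
```

```text
t 30.2 tcp L [  1.61  -0.51 146.4 ] tilt [ 0.0028 -1.    ] F [ 0.4 -0.1 -3.9] M [-0.04 -0.01  0.  ] op 9.2 59.6
scene shell rim z 92.0 slopes 0.0014 0.0080 n 1083 liner rim z [144.7 165.8] 2032
(array([ -0.7,  -0.7, -53.4]), array([-0.0027, -0.001 ,  0.0003]))
```

>>> jog_arm(
  series=[
    [[0,0,-2,-0.003,0,0,0],[0,0,-5,0,0,0,0],[0,0,-7,0,0,0,0],[0,0,-8,0,0,0,0],[0,0,-8,0,0,0,0],[0,0,-8,0,0,0,0],[0,0,-7,0,0,0,0],[0,0,-4,0,0,0,0],[0,0,-2,0,0,0,0],[0,0,-1,0,0,0,0]],
  ],
)

```text
time_s: 31.25
eef_pos: [0.5206, -0.15, 0.1979]
eef_rot: [-0.0, 0.998, -0.07, -0.0]
wrist_force: [0.3, -0.8, -3.7]
opening: 0.108
grasp_force: 59.6
```

>>> jog_arm(
  series=[
    [[0,0,0,0,0,0,0],[0,0,0,0,0,0,0],[0,0,0,0,0,0,0],[0,0,0,0,0,0,0],[0,0,0,0,0,0,0],[0,0,0,0,0,0,0],[0,0,0,0,0,0,0],[0,0,0,0,0,0,0],[0,0,0,0,0,0,0],[0,0,0,0,0,0,0]],
  ],
)

```text
time_s: 32.25
eef_pos: [0.5206, -0.15, 0.1978]
eef_rot: [0.0, 0.998, -0.07, 0.0]
wrist_force: [0.2, -0.7, -3.7]
opening: 0.105
grasp_force: 59.6
```

```bash
python3 - <<'E'
from h import *
check(('scene','top'))
c=load('scene'); p,r,o=tool(); L=Lx.inv().apply(cloud(c).reshape(-1,3)-C)*1000; x,y,z=L.T
m=(abs(x)<40)&(y<-54)&(y>-64)&(z>95)
print('front wall z range',np.percentile(z[m],[1,99]).round(1))
A=L[m]; 
m=(abs(x)<52)&(abs(y)<60)&(abs(z-216)<7); rp=L[m]; s=np.linalg.lstsq(np.c_[rp[:,:2],np.ones(len(rp))],rp[:,2],rcond=None)[0]; print('liner rim fit',s.round(4),len(rp))
w=shot('wrist'); T=Lx.inv().apply(cloud(w).reshape(-1,3)-C)*1000; hsv=cv2.cvtColor(w['frame'],cv2.COLOR_BGR2HSV).reshape(-1,3)
k=(hsv[:,1]>70)&(hsv[:,0]>8)&(hsv[:,0]<25)&(abs(T[:,0])<43)&(abs(T[:,1])<56)&(T[:,2]>122)&(T[:,2]<205)
n,lab,st,ce=cv2.connectedComponentsWithStats(k.reshape(400,640).astype(np.uint8)); print([(st[i,4],ce[i].round(),T.reshape(400,640,3)[lab==i].mean(0).round()) for i in range(1,n) if st[i,4]>30])
E
```

```text
t 32.25 tcp L [  1.36  -0.34 197.82] tilt [-0. -1.] F [ 0.2 -0.7 -3.7] M [-0.01  0.04 -0.  ] op 9.0 59.6
scene shell rim z 91.8 slopes -0.0002 0.0065 n 1103 liner rim z [150.5 169.4] 1387
top shell rim z 91.7 slopes 0.0001 -0.0014 n 721 liner rim z [152.3 170.8] 265
front wall z range [132.2 592.4]
liner rim fit [ 3.000000e-04 -1.500000e-03  2.155312e+02] 869
[(np.int32(1993), array([279., 205.]), array([  6.,  30., 152.])), (np.int32(644), array([303., 205.]), array([  7.,  13., 151.])), (np.int32(3654), array([372., 210.]), array([  3., -33., 151.]))]
```

```bash
python3 -c "
from bench import ctrl
print(ctrl.hand_in())"
```

```text
the job is handed in; nothing more can be done
None
```

I handed in with the liner free and held level and still, its bottom about 30 mm above the rim of the standing shell; the corks are inside it (all four were seen there before the rocking, not recounted after the lift), and the empty scoop is back level on the worktop.

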